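# Put the punch away and snap the case shut

### The arm

A 6-joint arm with a two-finger parallel gripper is mounted at the origin on the work surface. World frame = base frame: x ahead of the robot, y to its left, z up, the work surface at z = 0. Lengths are in mm, angles in rad, forces in N, time in s.
With the tool pointing down it reaches from about 350 to 775 mm from the base axis. Payload 7.3 kg.
Tool frame: the origin (TCP) lies at the very end of the fingers, on their centre line; the grasp point (between the pads) lies 19 mm behind it; z points along the fingers, y is the line along which they close (so a half turn about z gives the same grasp; the last joint's range is limited). The gripper opens to 92 mm and grips with 3 to 60 N. Pads are 19 mm wide; open, the fingers measure 130 mm over their backs; the gripper's body (75 mm by 190 mm) begins 47 mm behind the grasp point.
Start: joints at [-1.459, 0.342, 1.524, -0, 1.275, -0.146], TCP at [133.873, -507.664, 226.741] pointing down, gripper open.
Joint ranges: [-2.53, 2.53], [-0.77, 2.02], [0.04, 2.7], [-1, 4.14], [0.28, 2.66], [-3.11, 3.11]. Speed limits (rad/s): [2.57, 2.57, 3.14, 3.14, 3.14, 3.14].

### API

Orientations are given as [roll, pitch, yaw] about the fixed x, y, z axes, in that order (R = Rz(yaw) Ry(pitch) Rx(roll)).
In Python, from plant import get_obs, capture, close_job gives the robot as it stands. The module is installed in compiled form; this text tells all that it offers.
- The arm moves only by the shell command python3 -m handwheel 'ROWS'. ROWS is JSON, a list of rows, each a list of 3 entries, a list of its own where there are three numbers: the turn, a rotation vector about the tool's x, y, z in degrees, then the shift along the tool's x, y, z in m, then the opening, from 0 (shut) to 1 (fully open). A call has 1 to 12 rows; each row is the pose to reach, as a shift and turn from the pose commanded when the call began, along the tool's axes at that moment; what a row does not reach only later rows make up. A row lasts 1/10 s, in which the tool goes at most 50 mm and 8.59 degrees, less where a joint would pass 70% of its speed; a pose out of reach is approached as far as the arm can. A call with a gripper value outside its range is refused whole. The fingers move at their own pace and stop on an object; the grip force is fixed at half the most. Time passes only in rows, so rows that repeat a pose let the fingers close. It gives the time, the measured TCP pose, the force, the opening and the grip force at its end, in the units of the state.
- get_obs(): the state, without advancing time (a new reading comes with each control period).
- capture(name): name is "side" or "top"; returns a dict with "image" (400x640x3 uint8, red, green, blue), "depth" (400x640 float32, mm along the optical axis (not along the pixel's ray), 0 where there is no reading), "fx", "fy", "cx", "cy" (pixels), "camera_from_world" (4x4, takes a point from world to camera coordinates). Camera axes: x right, y down, z forward; pixel columns grow to the right and rows downward; lengths in mm; the calibration is good to about 2 mm. A picture is of the moment at which its call begins.
- close_job(): hands the job in; it is judged then, once.
The state is a dict: "time": time; "joint_positions": joint angles; "dq": joint speeds; "tau": joint torques, N m; "tool_pos": TCP position; "tcp_rot": TCP orientation; "contact_force": force on the tool from outside, world axes, zero at the start; "moment": the same for the moment, N m; "grip_width": finger opening in mm; "finger_force": force on a finger pad.
Only numpy, scipy, OpenCV 4.12 (cv2) and the standard library are available. Lean on these libraries where they do the work, as an engineer would, in place of code of your own. Each camera call takes 0.05 s, during which the arm holds its last target. There are 200 camera calls.

### The job

Lay the loose chasing punch in the one empty notch of the green punch case, let go of it, then swing the lid over and press its free edge down past the spring catch until it clicks shut and stays shut. The case is thin tin on a soft pad and will give under your hand: feel for the click, and never push on it with more than 25 N (about 2.5 kg). Leave the bowl, the wax tin and the hammer alone.

Things in the scene. Friction and masses are not known exactly. Their poses are not given: they have to be found in the camera images.
- punch_mid (a point): Centre of the loose punch: a dark steel bar, 10 x 10 mm square and 100 mm long with tapered ends, 65 g, lying flat on the bench. x axis along the bar (either end may point either way in the notch), z up, 5 mm above its underside.
- slot (a point): Where the punch's centre belongs: the empty notch in the two wooden bars inside the case. x: from the case's free edge to its hinge, the way the punch lies; z up. Notch bottom 5 mm below, 14 mm wide, flaring to 26 mm at the bar tops, 7 mm above. The 10 mm bars cross 34 mm before and behind this point; the middle is free; case floor 21 mm below. Other punches lie 40 mm to either side.
- case: Green tin case 140 x 190 x 42 mm (x, y, z), walls 4 mm, origin amid its underside, 18 mm above the bench on a fixed black foam-rubber pad. It cannot slide or tip but sinks straight into the pad when pressed (about 9 mm by the time the catch gives) and springs back. x from the free edge (with the catch) to the hinge, y along the hinge, z up.
- hinge_line (a point): Middle of the lid's hinge line, on the top of the back rim: 70 mm along the case's +x from its middle, 42 mm above its underside. y along the hinge. This frame turns with the lid: -x points from hinge to free edge, z out of the lid's outside face.
- press_spot (a point): The spot to press: outside face of the lid, mid-width, 15 mm in from the free edge, 127 mm from the hinge line. z out of the lid. The lid is a plate 144 x 198 mm whose outside face lies 4 mm off the hinge line, with a rim turned in 14 mm at its free edge and 10 mm at its sides.
- lid (a joint): Lid angle in rad: 0 fully shut, about 0.08 when it just rests on the catch, not latched (free edge 11 mm up), 1.57 upright, at most 2.1. It starts open, leaning back past upright. The hinge is stiff: the lid stays where it is left and takes 1 to 2 N at its free edge to move.
- catch (a joint): Brass spring catch amid the case's free edge: turn in rad, 0 at rest, growing as the lid pushes its hook outward, about 0.15 just before it snaps back to 0 over the lid's striker. Getting past it takes 12 to 16 N straight down at the press spot; then the force drops (the click) and the lid is at 0.
- bowl: Bystander: small brass bowl, 90 mm across, 50 mm high; origin under its centre.
- wax_tin: Bystander: round tin, yellow with a white lid, 70 mm across, 35 mm high; origin under its centre.
- hammer: Bystander: hammer 240 mm long lying along its x axis.

How it is judged (in metres and radians):
On the way, in this order (a step that is already met when the one before it is completed fails the run):
1. the punch lies in the empty notch, let go, with the lid still open (x of punch_mid in the frame of slot between -0.012 and 0.012 m and y of punch_mid in the frame of slot between -0.005 and 0.005 m and z of punch_mid in the frame of slot between -0.004 and 0.004 m and angle between the x axis of punch_mid and the x axis of slot, either way round below 0.12 rad and contact force between punch and the fingers below 0.1 N and value of joint lid above 1 rad), for 0.2 s.
2. the lid is pressed down past the catch and the catch has snapped back (value of joint lid below 0.025 rad and value of joint catch below 0.05 rad), for 0.1 s.
At the end, for the whole second after the job is handed in: The lid is shut (under 0.025 rad) with the catch snapped back over it (under 0.05 rad), and the punch lies in its notch: centre within 12 mm lengthwise, 5 mm sideways and 4 mm in height of the notch's centre, and in line with it within 0.12 rad (all of step 2 and x of punch_mid in the frame of slot between -0.012 and 0.012 m and y of punch_mid in the frame of slot between -0.005 and 0.005 m and z of punch_mid in the frame of slot between -0.004 and 0.004 m and angle between the x axis of punch_mid and the x axis of slot, either way round below 0.12 rad); the robot touches nothing.
It fails at once if the case, its lid or its catch is pushed with more than 25 N (contact force between case and the fingers above 25 N or contact force between case and the arm above 25 N).
It fails at once if the bowl, the wax tin or the hammer is moved more than 20 mm (distance of any of bowl, wax_tin, hammer from where it was at the start of the episode above 0.02 m).
It also fails if it takes over 61 s, if anything falls off the work surface, if the arm or the gripper's body presses on something with over 40 N, if the wrist force passes 120 N, or if a joint passes its speed limit or range.

## Working session

There is one attempt and no reset: what is moved stays moved. The work goes in short steps, Python scripts to look and compute and a shell command to move; the robot and the scene stay as the last step left them, time stands still between calls to the robot, and variables do not carry over. Pictures are saved under pics/ and viewed, at most 10 in all, crops included, and the job is handed in when it is done.

```bash
mkdir -p pics
cat > h.py <<'E'
import numpy as np, cv2
from plant import get_obs, capture
def snap(n,f):
    c=capture(n); np.savez('last_'+n+'.npz',**{k:c[k] for k in c})
    cv2.imwrite('pics/'+f,cv2.cvtColor(c['image'],cv2.COLOR_RGB2BGR)); return c
def P(c,u,v,d=None,r=1):
    if d is None:
        w=c['depth'][v-r:v+r+1,u-r:u+r+1]; w=w[w>0]; d=np.median(w)
    p=np.array([(u-c['cx'])/c['fx']*d,(v-c['cy'])/c['fy']*d,d,1])
    return (np.linalg.inv(c['camera_from_world'])@p)[:3]
def Pz(c,u,v,z):  # ray with plane z
    M=np.linalg.inv(c['camera_from_world']); o=M[:3,3]
    r=M[:3,:3]@np.array([(u-c['cx'])/c['fx'],(v-c['cy'])/c['fy'],1]); return o+r*(z-o[2])/r[2]
E
python3 - <<'E'
from h import *
for n in('top','side'):
    c=snap(n,n+'1.png'); print(n,c['fx'],np.round(np.linalg.inv(c['camera_from_world']),2).tolist())
o=get_obs();print(o)
E
```

```text
top 473.08556724782227 [[-0.04, -0.98, 0.21, 281.24], [-1.0, 0.04, -0.0, 74.02], [-0.01, -0.21, -0.98, 1281.21], [0.0, 0.0, 0.0, 1.0]]
side 389.12258754368145 [[0.94, -0.27, 0.23, 337.62], [-0.35, -0.68, 0.64, -522.05], [-0.01, -0.68, -0.73, 747.34], [0.0, 0.0, 0.0, 1.0]]
{'time': 0.1, 'joint_positions': array([-1.45900351e+00,  3.42642164e-01,  1.52488600e+00, -4.39325048e-06,
        1.27540785e+00, -1.46023410e-01]), 'dq': array([ 0.00044378, -0.00238032, -0.00300193,  0.00025429, -0.00084353,
       -0.00140183]), 'tau': array([ 2.31007085e-03, -4.32004023e+01, -2.44694102e+01,  7.19309575e-02,
        5.26535546e-02, -5.40977499e-05]), 'tool_pos': array([ 133.82794337, -507.29499191,  226.13250001]), 'tcp_rot': array([-3.14026298e+00, -1.91309357e-04,  2.57817385e-01]), 'contact_force': array([-1.65024591,  0.73521014,  0.09317849]), 'moment': array([0.01202232, 0.02394126, 0.0391206 ]), 'finger_force': 0.0, 'grip_width': 91.74748184803475}
```

View pics/top1.png

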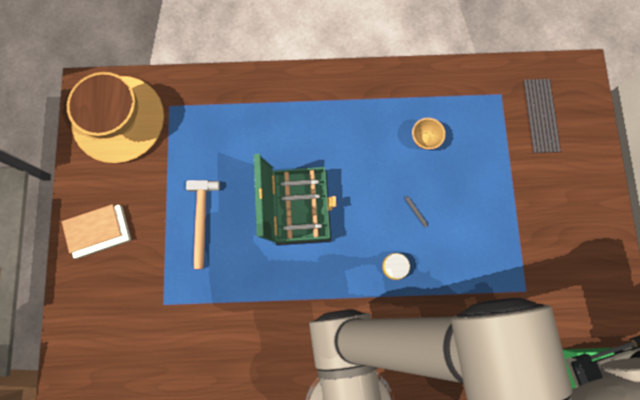

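View pics/side1.png

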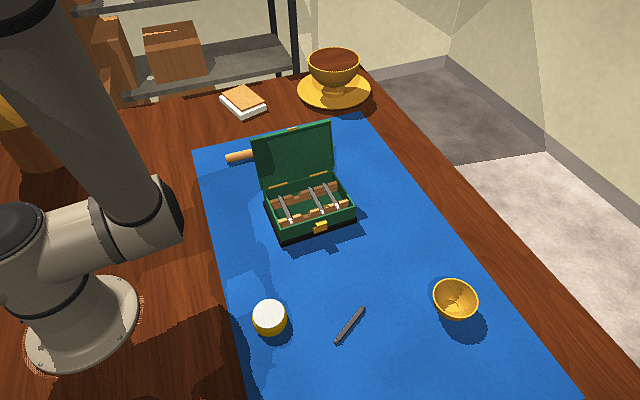

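The top view shows the case around (300,205) with the catch at (332,202) and its lid leaning left. Punches lie at rows 183, 197 and 227, so the empty notch is near row 212. The loose punch is at (416,211), the tin at (397,266) and the bowl at (429,133). Next I'll look at enlarged crops.

Run:
```python
from h import *
a=cv2.imread('pics/top1.png'); b=cv2.imread('pics/side1.png')
A=cv2.resize(a[150:250,245:345],(400,400),interpolation=cv2.INTER_CUBIC)
A2=cv2.resize(a[180:240,390:440],(333,400),interpolation=cv2.INTER_CUBIC)
cv2.imwrite('pics/ctop.png',np.hstack([A,A2]))
cv2.imwrite('pics/cside.png',cv2.resize(b[160:250,250:370],(800,600),interpolation=cv2.INTER_CUBIC))
c=np.load('last_top.npz'); 
g=cv2.cvtColor(c['image'],cv2.COLOR_RGB2GRAY)
# punch segmentation: height >3mm and low saturation
hsv=cv2.cvtColor(c['image'],cv2.COLOR_RGB2HSV)
m=np.zeros(g.shape,np.uint8); m[185:235,395:435]=(hsv[185:235,395:435,1]<110)
ys,xs=np.nonzero(m); print(len(xs)); pts=np.array([Pz(c,x,y,10) for x,y in zip(xs,ys)])[:,:2]
(ce,sz,an)=cv2.minAreaRect(pts.astype(np.float32)); print(ce,sz,an,pts.mean(0))
w,V=np.linalg.eigh(np.cov(pts.T)); print(V[:,1],np.degrees(np.arctan2(V[1,1],V[0,1])))
print(P(c,397,266),P(c,429,133))
```

```text
177
(505.88616943359375, -204.8165740966797) (98.96517944335938, 14.007593154907227) 30.63262176513672 [ 505.45643973 -205.17236927]
[-0.86065943 -0.50918106] -149.3907041123846
[ 356.83632091 -138.65455725   36.52904538] [ 727.19586608 -260.2556776    10.37618215]
```

View pics/ctop.png

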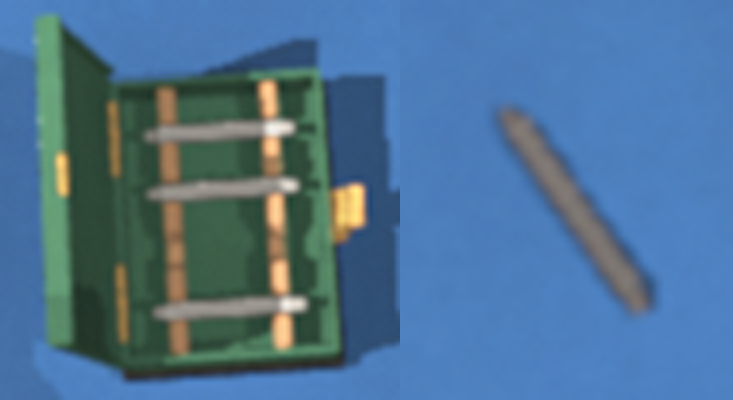

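View pics/cside.png

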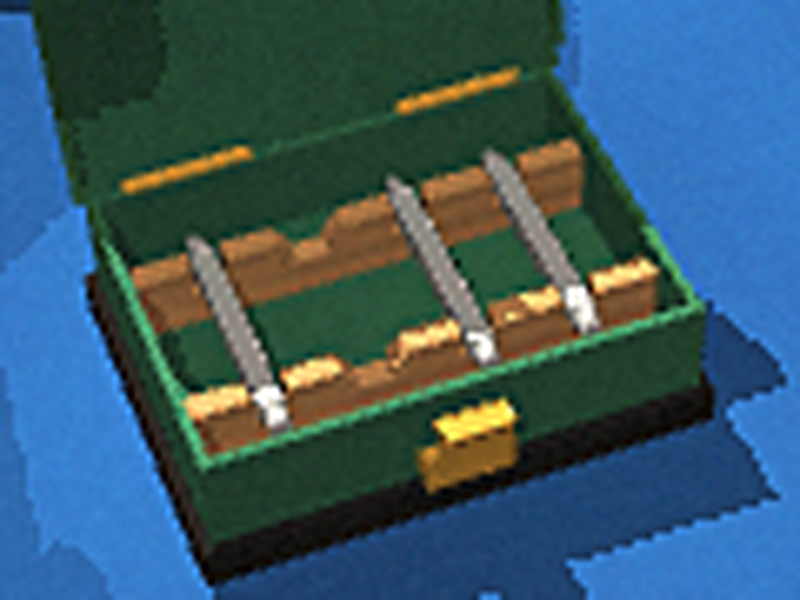

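The crops confirm the empty notch lies midway between the second punch and the lone one. Next I'll locate it with both cameras.

Run:
```python
from h import *
t=np.load('last_top.npz'); s=np.load('last_side.npz')
T=lambda x,y:(245+x/4-.4,150+y/4-.4); S=lambda x,y:(250+x/6.667-.4,160+y/6.667-.4)
def show(n,c,p,z): print(n,np.round(Pz(c,*p,z),1))
for n,c,F,L in(('top',t,T,[('p2a',147,194,46),('p2b',297,186,46),('p3a',155,314,46),('p3b',306,303,46),('rimFR',318,70,60),('rimFL',342,358,60),('rimBL',122,368,60),('catch',334,213,60)]),
 ('side',s,S,[('p2a',392,180,46),('p2b',485,355,46),('p3a',195,243,46),('p3b',272,420,46),('notchB',307,248,38),('notchF',372,372,38),('rimFR',703,302,60),('rimFL',208,466,60),('catch',470,405,60)])):
  print(n)
  for k,x,y,z in L: show(k,c,F(x,y),z)
# punch from side
hsv=cv2.cvtColor(s['image'],cv2.COLOR_RGB2HSV); m=hsv[300:350,325:372,1]<90
ys,xs=np.nonzero(m); pts=np.array([Pz(s,x+325,y+300,6)[:2] for x,y in zip(xs,ys)],np.float32); print(len(pts),cv2.minAreaRect(pts))
for c,F,q in((t,T,(222,190)),(t,T,(230,308)),(t,T,(225,250)),(t,T,(45,180)),(t,T,(60,250)),(t,T,(52,100)),(t,T,(95,200))):
  u,v=map(round,F(*q)); print(q,np.round(P(c,u,v,r=0),1))
```

```text
top
p2a [546.9 158.3  46. ]
p2b [548.7  58.1  46. ]
p3a [465.9 154.8  46. ]
p3b [469.6  55.1  46. ]
rimFR [624.5  41.2  60. ]
rimFL [430.7  33.4  60. ]
rimBL [429.3 176.   60. ]
catch [526.6  34.6  60. ]
side
p2a [545.6 156.8  46. ]
p2b [547.2  60.   46. ]
p3a [465.5 152.3  46. ]
p3b [466.4  58.9  46. ]
notchB [505.9 141.8  38. ]
notchF [508.5  73.9  38. ]
rimFR [624.9  43.4  60. ]
rimFL [437.4  35.7  60. ]
catch [529.9  28.6  60. ]
237 ((504.7107238769531, -205.449951171875), (101.04642486572266, 11.372489929199219), 30.289573669433594)
(222, 190) [547.6 108.4  48.4]
(230, 308) [466.9 105.6  46.9]
(225, 250) [511.2 107.6  24.5]
(45, 180) [522.8 206.7 202.7]
(60, 250) [482.2 197.9 201.9]
(52, 100) [571.2 201.6 201.3]
(95, 200) [531.1 188.6 102.5]
```

```bash
cat >> h.py <<'E'
from scipy.spatial.transform import Rotation as Ro
def goal(x,y,z,yaw,pitch=0,roll=180):
    o=get_obs(); R=Ro.from_euler('xyz',o['tcp_rot']); G=Ro.from_euler('xyz',[roll,pitch,yaw],degrees=True)
    print('turn',np.round((R.inv()*G).as_rotvec(degrees=True),2),'shift',np.round(R.inv().apply(np.array([x,y,z])-o['tool_pos'])/1000,4),'t',o['time'],'tcp',np.round(o['tool_pos'],1),'F',np.round(o['contact_force'],1),'w',round(o['grip_width'],1),'ff',round(o['finger_force'],1))
E
python3 -c "
from h import *
goal(505.2,-205.1,60,30.5)"
```

```text
turn [ -0.07  -0.02 -15.73] shift [ 0.4361 -0.1973  0.1665] t 0.1 tcp [ 133.8 -507.3  226.1] F [-1.7  0.7  0.1] w 91.7 ff 0.0
```

```bash
python3 -m handwheel '[[[0,0,-4],[0.04,-0.018,0.01],0.5],[[0,0,-8],[0.085,-0.038,0.03],0.5],[[0,0,-15.7],[0.13,-0.058,0.05],0.5],[[0,0,-15.7],[0.436,-0.197,0.166],0.5],[[0,0,-15.7],[0.436,-0.197,0.166],0.5],[[0,0,-15.7],[0.436,-0.197,0.166],0.5],[[0,0,-15.7],[0.436,-0.197,0.166],0.5],[[0,0,-15.7],[0.436,-0.197,0.166],0.5],[[0,0,-15.7],[0.436,-0.197,0.166],0.5],[[0,0,-15.7],[0.436,-0.197,0.166],0.5],[[0,0,-15.7],[0.436,-0.197,0.166],0.5],[[0,0,-15.7],[0.436,-0.197,0.166],0.5]]'
python3 -c "
from h import *
goal(505.2,-205.1,2,30.5)"
```

```text
time: 1.3
tool_pos: [505.6, -204.4, 59.6]
tcp_rot: [-3.14, 0.001, 0.535]
contact_force: [-0.0, -1.3, -0.2]
grip_width: 45.9
finger_force: 0.0
turn [-0.1   0.07  0.16] shift [-0.0006  0.0005  0.0576] t 1.3 tcp [ 505.6 -204.4   59.6] F [-0.  -1.3 -0.2] w 45.9 ff 0.0
```

```bash
python3 -m handwheel '[[[0,0,0],[0,0,0.03],0.5],[[0,0,0],[0,0,0.048],0.5],[[0,0,0],[-0.0005,0.0005,0.0575],0.5],[[0,0,0],[-0.0005,0.0005,0.0575],0.5],[[0,0,0],[-0.0005,0.0005,0.0575],0],[[0,0,0],[-0.0005,0.0005,0.0575],0],[[0,0,0],[-0.0005,0.0005,0.0575],0],[[0,0,0],[-0.0005,0.0005,0.0575],0],[[0,0,0],[-0.0005,0.0005,0.0575],0],[[0,0,0],[-0.0005,0.0005,0.0575],0],[[0,0,0],[-0.0005,0.0005,0.0575],0]]'
```

```text
time: 2.4
tool_pos: [505.2, -206.7, 3.5]
tcp_rot: [3.141, -0.0, 0.532]
contact_force: [-0.9, 0.3, 3.7]
grip_width: 9.4
finger_force: 30.0
```

```bash
python3 -m handwheel '[[[0,0,0],[0,0,-0.02],0],[[0,0,0],[0,0,-0.06],0],[[0,0,0],[0,0,-0.1],0],[[0,0,0],[0,0,-0.13],0],[[0,0,0],[0,0,-0.13],0],[[0,0,0],[0,0,-0.13],0]]'
python3 - <<'E'
from h import *
goal(507,107.3,125,92)
c=snap('side','side2.png'); b=cv2.imread('pics/side2.png')
M=c['camera_from_world']; o=get_obs()['tool_pos']; p=M@np.r_[o,1]; u=int(c['fx']*p[0]/p[2]+c['cx']); v=int(c['fy']*p[1]/p[2]+c['cy']); print(u,v)
x0=max(0,u-60);y0=max(0,v-45); print(x0,y0)
cv2.imwrite('pics/s2c.png',cv2.resize(b[y0:y0+90,x0:x0+120],(800,600),interpolation=cv2.INTER_CUBIC))
E
```

```text
time: 3.0
tool_pos: [505.0, -206.6, 133.2]
tcp_rot: [3.141, -0.0, 0.532]
contact_force: [0.3, 0.0, -2.0]
grip_width: 9.4
finger_force: 30.0
turn [ 3.000e-02  1.000e-02 -6.152e+01] shift [ 0.161  -0.2695  0.0081] t 3.0 tcp [ 505.  -206.6  133.2] F [ 0.3  0.  -2. ] w 9.4 ff 30.0
352 292
292 247
```

View pics/s2c.png

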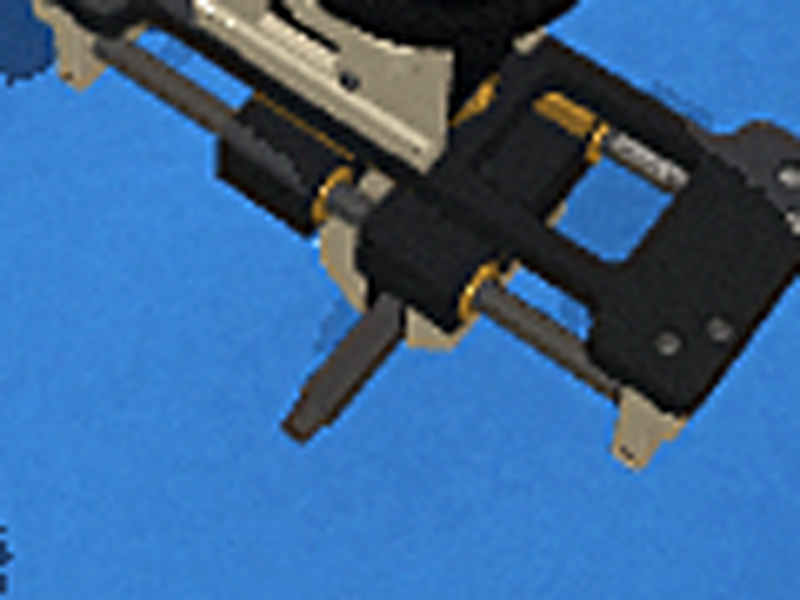

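The punch is held, with one end visible at crop (295,432). I'll check where it sits along the fingers.

Run:
```python
from h import *
s=np.load('last_side.npz')
a=np.radians(30.5);d=np.array([np.cos(a),np.sin(a)])
for q in((296,428),(360,355)):
  for z in(130,134.7,140):
    p=Pz(s,292+q[0]/6.667-.4,247+q[1]/6.667-.4,z); r=p[:2]-[505,-206.6]; print(q,z,p.round(1),'along',r@d,'across',r@[-d[1],d[0]])
```

```text
(296, 428) 130 [ 464.5 -228.1  130. ] along -45.7932736646765 across 1.9959536257405475
(296, 428) 134.7 [ 463.6 -230.4  134.7] along -47.76152682915185 across 0.5582165310350007
(296, 428) 140 [ 462.5 -232.9  140. ] along -49.98104635504957 across -1.063061469377569
(360, 355) 130 [ 488.1 -214.9  130. ] along -18.808677753226196 across 1.4385017290104942
(360, 355) 134.7 [ 486.9 -217.2  134.7] along -20.98237452276624 across 0.005008719622683344
(360, 355) 140 [ 485.6 -219.9  140. ] along -23.43356449692835 across -1.611483397346376
```

```bash
python3 -m handwheel '[[[0,0,-8],[0.02,-0.033,0],0],[[0,0,-16],[0.04,-0.067,0],0],[[0,0,-24],[0.06,-0.1,0],0],[[0,0,-32],[0.08,-0.134,0],0],[[0,0,-40],[0.1,-0.168,0],0],[[0,0,-48],[0.12,-0.202,0],0],[[0,0,-56],[0.141,-0.236,0.004],0],[[0,0,-61.5],[0.161,-0.2695,0.008],0],[[0,0,-61.5],[0.161,-0.2695,0.008],0],[[0,0,-61.5],[0.161,-0.2695,0.008],0]]'
python3 - <<'E'
from h import *
goal(507,106.3,60,92)
c=snap('side','side3.png'); b=cv2.imread('pics/side3.png')
cv2.imwrite('pics/s3c.png',cv2.resize(b[130:250,230:390],(800,600),interpolation=cv2.INTER_CUBIC))
E
```

```text
time: 4.05
tool_pos: [506.1, 107.7, 123.5]
tcp_rot: [-3.138, 0.001, 1.606]
contact_force: [0.5, 0.1, -0.9]
grip_width: 9.1
finger_force: 30.0
turn [-0.2   0.03  0.04] shift [-0.0014  0.0011  0.0635] t 4.05 tcp [506.1 107.7 123.5] F [ 0.5  0.1 -0.9] w 9.1 ff 30.0
```

View pics/s3c.png

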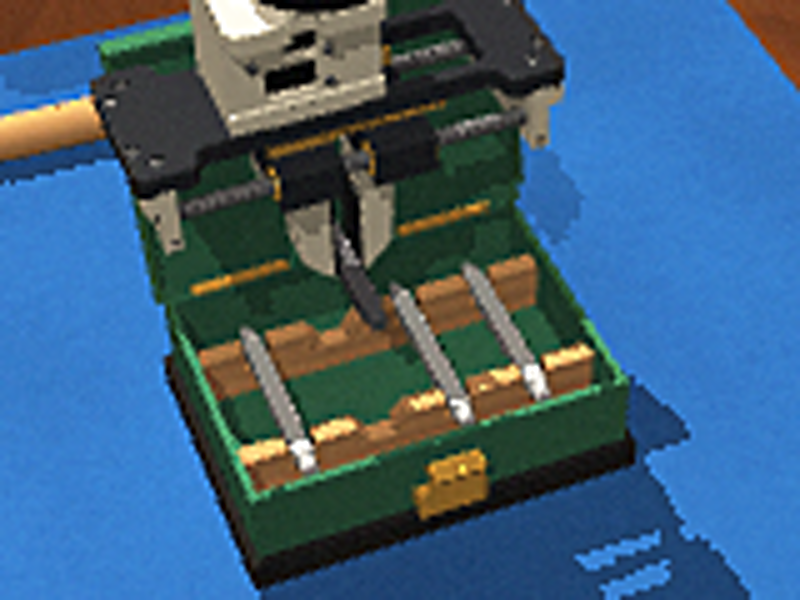

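The punch hangs level over the empty notch, clear of its neighbours. Now lowering.

```bash
python3 -m handwheel '[[[0,0,0],[-0.001,0.001,0.03],0],[[0,0,0],[-0.0014,0.001,0.055],0],[[0,0,0],[-0.0014,0.001,0.066],0],[[0,0,0],[-0.0014,0.001,0.066],0],[[0,0,0],[-0.0014,0.001,0.070],0],[[0,0,0],[-0.0014,0.001,0.074],0],[[0,0,0],[-0.0014,0.001,0.077],0],[[0,0,0],[-0.0014,0.001,0.079],0],[[0,0,0],[-0.0014,0.001,0.080],0],[[0,0,0],[-0.0014,0.001,0.080],0]]'
```

```text
time: 5.1
tool_pos: [508.2, 105.9, 45.2]
tcp_rot: [3.142, 0.0, 1.605]
contact_force: [-0.4, -0.2, -1.3]
grip_width: 9.2
finger_force: 30.0
```

```bash
python3 -m handwheel '[[[0,0,0],[0,0,0.001],0],[[0,0,0],[0,0,0.002],0],[[0,0,0],[0,0,0.002],0],[[0,0,0],[0,0,0.002],0]]'; python3 -m handwheel '[[[0,0,0],[0,0,0.001],0],[[0,0,0],[0,0,0.001],0],[[0,0,0],[0,0,0.001],0]]'
```

```text
time: 5.5
tool_pos: [508.2, 105.8, 43.2]
tcp_rot: [-3.142, 0.0, 1.605]
contact_force: [-0.8, 0.0, -0.4]
grip_width: 9.6
finger_force: 30.0
time: 5.8
tool_pos: [508.2, 105.9, 42.2]
tcp_rot: [-3.142, 0.0, 1.605]
contact_force: [0.1, 0.3, -1.3]
grip_width: 9.5
finger_force: 30.0
```

```bash
python3 -m handwheel '[[[0,0,0],[0,0,0.001],0],[[0,0,0],[0,0,0.001],0],[[0,0,0],[0,0,0.001],0.2],[[0,0,0],[0,0,0.001],0.2],[[0,0,0],[0,0,0.001],0.2],[[0,0,0],[0,0,0.001],0.2],[[0,0,0],[0,0,0.001],0.2]]'; python3 -m handwheel '[[[0,0,0],[0,0,-0.02],0.2],[[0,0,0],[0,0,-0.06],0.2],[[0,0,0],[0,0,-0.1],0.2],[[0,0,0],[0,-0.00,-0.14],0.2],[[0,0,0],[-0.05,0,-0.18],0.2],[[0,0,0],[-0.1,0,-0.22],0.2],[[0,0,0],[-0.15,0,-0.22],0.2],[[0,0,0],[-0.15,0,-0.22],0.2]]'
python3 - <<'E'
from h import *
c=snap('side','side4.png'); b=cv2.imread('pics/side4.png')
t=snap('top','top4.png'); a=cv2.imread('pics/top4.png')
cv2.imwrite('pics/s4c.png',np.hstack([cv2.resize(b[120:250,240:370],(400,400),interpolation=cv2.INTER_CUBIC),cv2.resize(a[150:250,245:345],(400,400),interpolation=cv2.INTER_CUBIC)]))
E
```

```text
time: 6.5
tool_pos: [508.2, 105.8, 41.2]
tcp_rot: [3.142, 0.0, 1.605]
contact_force: [0.5, -0.7, -0.9]
grip_width: 18.2
finger_force: 0.0
time: 7.3
tool_pos: [513.8, -47.2, 263.1]
tcp_rot: [3.138, 0.002, 1.603]
contact_force: [0.8, -0.1, -0.6]
grip_width: 18.1
finger_force: 0.0
```

View pics/s4c.png

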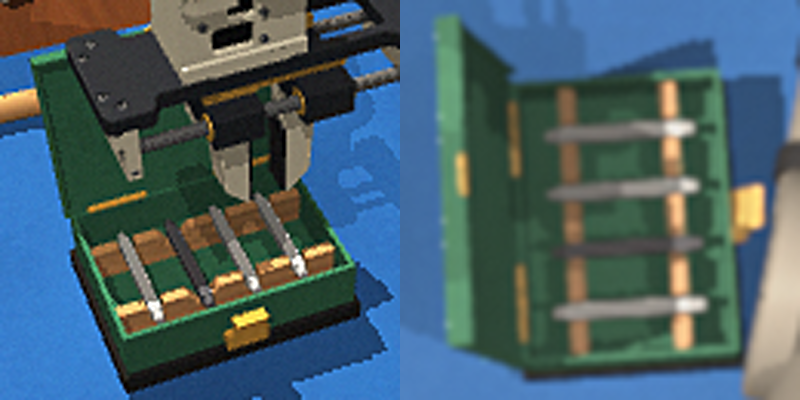

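The punch (dark, at right-crop row 245) lies in its notch, level and lined up with its neighbours. Next, move behind the lid.

```bash
python3 -m handwheel '[[[0,0,0],[0.04,0.003,-0.01],0],[[0,0,0],[0.085,0.006,-0.01],0],[[0,0,0],[0.13,0.009,-0.01],0],[[0,0,0],[0.175,0.012,-0.01],0],[[0,0,0],[0.22,0.015,-0.01],0],[[0,0,0],[0.26,0.018,-0.01],0],[[0,0,0],[0.287,0.018,-0.01],0],[[0,0,0],[0.287,0.018,-0.01],0],[[0,0,0],[0.287,0.018,0.03],0],[[0,0,0],[0.287,0.018,0.07],0],[[0,0,0],[0.287,0.018,0.084],0],[[0,0,0],[0.287,0.018,0.084],0]]'
python3 - <<'E'
from h import *
goal(524,191.5,180,92)
for th in (1.57,1.3,1.1,.9,.7,.5,.35,.2,.1):
    r=120+16*(1-th/1.57); print(th,'y',round(178-r*np.cos(th)+4*np.sin(th)+9.5,1),'z',round(60+r*np.sin(th)+4*np.cos(th),1))
E
```

```text
time: 8.6
tool_pos: [519.4, 242.8, 174.3]
tcp_rot: [-3.135, 0.002, 1.605]
contact_force: [-0.9, 0.3, -0.5]
grip_width: 0.5
finger_force: 0.0
turn [-0.35  0.1  -0.03] shift [-0.0515  0.0028 -0.0057] t 8.6 tcp [519.4 242.8 174.3] F [-0.9  0.3 -0.5] w 0.5 ff 0.0
1.57 y 191.4 z 180.0
1.3 y 158.5 z 179.3
1.1 y 134.5 z 173.0
0.9 y 111.8 z 161.8
0.7 y 91.5 z 146.1
0.5 y 74.5 z 126.3
0.35 y 64.5 z 109.2
0.2 y 57.0 z 90.5
0.1 y 53.6 z 77.5
```

```bash
python3 -m handwheel '[[[0,0,0],[-0.008,0,0],0],[[0,0,0],[-0.016,0,0],0],[[0,0,0],[-0.024,0,0],0],[[0,0,0],[-0.032,0.001,0],0],[[0,0,0],[-0.04,0.002,0],0],[[0,0,0],[-0.048,0.003,0],0],[[0,0,0],[-0.056,0.003,0],0]]'
```

```text
time: 9.3
tool_pos: [526.7, 186.8, 177.3]
tcp_rot: [3.141, -0.0, 1.605]
contact_force: [-0.3, 1.8, 0.1]
grip_width: 0.3
finger_force: 0.6
```

```bash
python3 -m handwheel '[[[0,0,0],[-0.01,0,0],0],[[0,0,0],[-0.02,0,0],0],[[0,0,0],[-0.029,0,0],0],[[0,0,0],[-0.037,0,0.0015],0],[[0,0,0],[-0.045,0,0.003],0],[[0,0,0],[-0.053,0,0.005],0],[[0,0,0],[-0.06,0,0.008],0],[[0,0,0],[-0.068,0,0.012],0],[[0,0,0],[-0.075,0,0.016],0],[[0,0,0],[-0.082,0,0.021],0],[[0,0,0],[-0.089,0,0.026],0],[[0,0,0],[-0.095,0,0.031],0]]'
```

```text
time: 10.5
tool_pos: [529.7, 91.9, 145.7]
tcp_rot: [-3.141, 0.0, 1.605]
contact_force: [-0.2, 0.9, 0.9]
grip_width: 0.3
finger_force: 0.2
```

```bash
python3 -m handwheel '[[[0,0,0],[-0.006,0,0.006],0],[[0,0,0],[-0.012,0,0.013],0],[[0,0,0],[-0.0175,0,0.0195],0],[[0,0,0],[-0.021,0,0.025],0],[[0,0,0],[-0.0245,0,0.031],0],[[0,0,0],[-0.0275,0,0.0365],0],[[0,0,0],[-0.03,0,0.042],0],[[0,0,0],[-0.0325,0,0.047],0],[[0,0,0],[-0.0345,0,0.052],0],[[0,0,0],[-0.0345,0,0.052],0]]'
```

```text
time: 11.5
tool_pos: [530.5, 57.9, 93.5]
tcp_rot: [-3.14, 0.0, 1.605]
contact_force: [-0.1, 0.3, 0.4]
grip_width: 0.3
finger_force: 0.0
```

```bash
python3 -m handwheel '[[[0,0,0],[-0.003,0,0.004],0],[[0,0,0],[-0.005,0,0.008],0],[[0,0,0],[-0.006,0,0.012],0],[[0,0,0],[-0.007,0,0.015],0],[[0,0,0],[-0.007,0,0.017],0],[[0,0,0],[-0.007,0,0.018],0],[[0,0,0],[-0.007,0,0.018],0]]'
```

```text
time: 12.2
tool_pos: [531.1, 51.1, 76.1]
tcp_rot: [-3.141, 0.0, 1.605]
contact_force: [0.1, 0.4, -0.3]
grip_width: 0.4
finger_force: 0.0
```

```bash
python3 -m handwheel '[[[0,0,0],[0,0,0.001],0],[[0,0,0],[0,0,0.002],0],[[0,0,0],[0,0,0.002],0]]'
```

```text
time: 12.5
tool_pos: [531.3, 51.1, 74.3]
tcp_rot: [3.141, 0.0, 1.605]
contact_force: [0.8, -0.0, 0.0]
grip_width: 0.2
finger_force: 0.3
```

```bash
for i in 1; do python3 -m handwheel '[[[0,0,0],[0,0,0.001],0],[[0,0,0],[0,0,0.002],0],[[0,0,0],[0,0,0.002],0]]' | grep -E 'pos|contact'; python3 -m handwheel '[[[0,0,0],[0,0,0.001],0],[[0,0,0],[0,0,0.002],0],[[0,0,0],[0,0,0.002],0]]'| grep -E 'pos|contact'; done
```

```text
tool_pos: [531.3, 51.1, 72.3]
contact_force: [-0.4, 0.3, 2.5]
tool_pos: [531.3, 51.1, 70.4]
contact_force: [0.3, 0.1, 4.7]
```

```bash
python3 -m handwheel '[[[0,0,0],[0,0,0.001],0],[[0,0,0],[0,0,0.002],0],[[0,0,0],[0,0,0.002],0]]' | grep -E 'pos|contact'; python3 -m handwheel '[[[0,0,0],[0,0,0.001],0],[[0,0,0],[0,0,0.002],0],[[0,0,0],[0,0,0.002],0]]'| grep -E 'pos|contact'
```

```text
tool_pos: [531.3, 51.0, 68.5]
contact_force: [-1.4, -0.5, 6.3]
tool_pos: [531.3, 50.9, 66.7]
contact_force: [-1.4, -1.1, 8.2]
```

```bash
python3 -m handwheel '[[[0,0,0],[0,0,0.001],0],[[0,0,0],[0,0,0.001],0]]' | grep -E 'pos|contact'; python3 -m handwheel '[[[0,0,0],[0,0,0.001],0],[[0,0,0],[0,0,0.001],0]]'| grep -E 'pos|contact'
```

```text
tool_pos: [531.4, 50.9, 65.8]
contact_force: [-1.7, -0.6, 8.8]
tool_pos: [531.4, 50.9, 64.9]
contact_force: [-2.4, -0.8, 9.1]
```

```bash
python3 -m handwheel '[[[0,0,0],[0,0,0.001],0],[[0,0,0],[0,0,0.001],0]]' | grep -E 'pos|contact'; python3 -m handwheel '[[[0,0,0],[0,0,0.001],0],[[0,0,0],[0,0,0.001],0]]'| grep -E 'pos|contact'
```

```text
tool_pos: [531.4, 50.8, 64.0]
contact_force: [-2.2, -1.9, 9.8]
tool_pos: [531.4, 50.8, 63.1]
contact_force: [-2.2, -1.0, 11.1]
```

```bash
python3 -m handwheel '[[[0,0,0],[0,0,0.001],0],[[0,0,0],[0,0,0.001],0]]' | grep -E 'pos|contact'; python3 -m handwheel '[[[0,0,0],[0,0,0.001],0],[[0,0,0],[0,0,0.001],0]]'| grep -E 'pos|contact'
```

```text
tool_pos: [531.4, 50.8, 62.2]
contact_force: [-3.5, -1.0, 12.0]
tool_pos: [531.4, 50.8, 61.3]
contact_force: [-3.2, -1.2, 12.1]
```

```bash
python3 -m handwheel '[[[0,0,0],[0,0,0.001],0],[[0,0,0],[0,0,0.001],0]]' | grep -E 'pos|contact'; python3 -m handwheel '[[[0,0,0],[0,0,0.001],0],[[0,0,0],[0,0,0.001],0]]'| grep -E 'pos|contact'
```

```text
tool_pos: [531.2, 50.9, 59.6]
contact_force: [-0.9, 0.3, 0.9]
tool_pos: [531.2, 51.0, 58.5]
contact_force: [-1.6, -0.6, 7.8]
```

```bash
python3 -m handwheel '[[[0,0,0],[0,0,0.001],0],[[0,0,0],[0,0,0.001],0]]' | grep -E 'pos|contact'
```

```text
tool_pos: [531.2, 51.0, 57.6]
contact_force: [-2.7, -0.8, 8.3]
```

The force fell from 12 N to 1 N, which is the click. Retract and check.

```bash
python3 -m handwheel '[[[0,0,0],[0,0,-0.005],0],[[0,0,0],[0,0,-0.015],0],[[0,0,0],[0,0,-0.04],0],[[0,0,0],[-0.03,0,-0.08],0],[[0,0,0],[-0.08,0,-0.12],0],[[0,0,0],[-0.13,0,-0.15],0],[[0,0,0],[-0.18,0,-0.18],0],[[0,0,0],[-0.23,0,-0.18],0],[[0,0,0],[-0.25,0,-0.18],0],[[0,0,0],[-0.25,0,-0.18],0]]'
python3 - <<'E'
from h import *
c=snap('side','side5.png'); b=cv2.imread('pics/side5.png'); t=snap('top','top5.png')
cv2.imwrite('pics/s5c.png',cv2.resize(b[130:250,230:390],(800,600),interpolation=cv2.INTER_CUBIC))
for X in(470,520,580):
  for Y in(50,80,110,140,165):
    p=t['camera_from_world']@[X,Y,64,1]; print(X,Y,np.round(P(t,round(t['fx']*p[0]/p[2]+t['cx']),round(t['fy']*p[1]/p[2]+t['cy']))[2],1))
E
```

```text
time: 16.5
tool_pos: [539.6, -204.4, 238.2]
tcp_rot: [3.14, 0.003, 1.6]
contact_force: [0.0, 0.6, -0.7]
grip_width: 0.4
finger_force: 0.0
470 50 62.6
470 80 64.1
470 110 66.2
470 140 67.0
470 165 63.7
520 50 65.5
520 80 65.5
520 110 66.5
520 140 65.6
520 165 62.9
580 50 64.5
580 80 64.7
580 110 64.7
580 140 65.3
580 165 63.3
```

View pics/s5c.png

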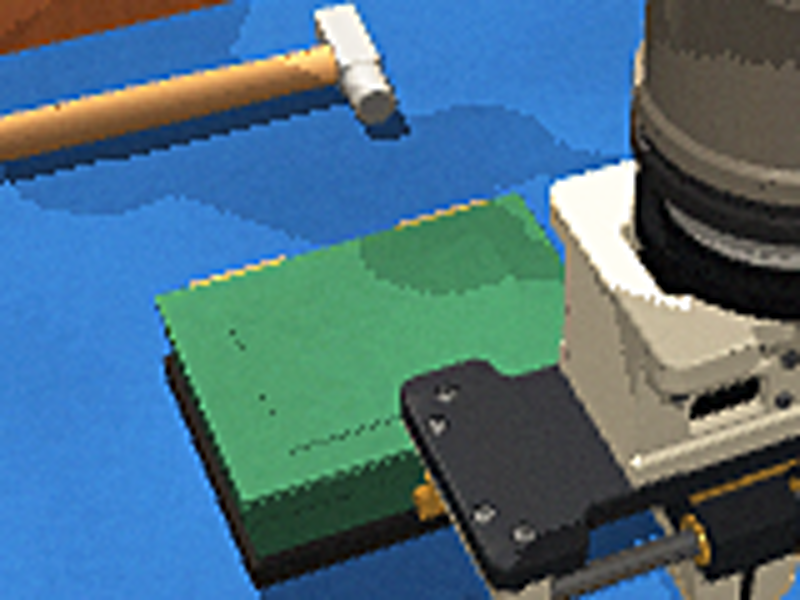

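The lid is flat, at about 64–65 mm across its whole depth, so it's latched and the arm is clear. Handing in.

```bash
python3 -c "
from plant import close_job
print(close_job())"
```

```text
the job is handed in; nothing more can be done
None
```

The job is handed in: the punch was let go in the empty notch, and the lid was pressed until it clicked (about 12 N at most) and looked flat and shut afterwards; the bowl, tin and hammer were never touched, and no verdict came back.

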